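# Bolt down the exposure unit's lid past its spring catch

## Task

Lock the lid of the screen exposure unit. Hold the red spring catch down with one fingertip and, while you keep it down, push the bolt's black knob with the other fingertip until the bolt is fully home in its keeper; then let the catch spring back up so that it locks the bolt, and come clear. Lift nothing: keep the lid shut, and leave the things on and around the unit where they are.

Things in the scene. Friction and masses are not known exactly. Their poses are not given: they have to be found in the camera images.
- unit: grey exposure unit, 300 mm deep (x) by 420 wide (y). Origin: centre of its underside, on the table. +x runs from the front edge (near the robot) to the hinge edge, +y to the control strip. White lid over y = -210 to +106 mm, top 124 mm high; the fixed control strip (dial, buttons) lies flush with it at y = +110 to +210 mm. Bolt and red catch lie on the lid
- bolt_knob (a point): middle of the bolt's upright black knob, a post 14 mm across, 16 to 48 mm above the lid; this point is on its axis, 32 mm above the lid. Starts near x = -65, y = +20 mm of the unit and slides to its +y. The post stands on a 14 mm square steel bar along y, top 16 mm above the lid, in two bridges (14 mm long, 21 high) centred 79 mm behind and 73 mm ahead (+y) of the knob's start
- bolt (a joint): slide of the bolt (m): 0 = drawn back (starts at 0 to 1 mm), 0.032 = fully home through the keeper, at its stop. Moves to the unit's +y, friction about 3 N. With the catch's tooth in a notch of the bar it has only about 1.5 mm of play; there is one notch for each end of the travel; the tooth sits 50 mm ahead (+y) of the knob's start
- catch_press (a point): middle of the red catch pad's top face; moves with it. Plate 44 mm (x) by 85 (y), sloping up to its free front edge. At rest this point is 33 mm above the lid, 48 mm to the front (-x) of the bolt's line, level in y with the knob's start. The pad reaches 22 to 66 mm to the front of the bolt's line and from 45 mm behind (-y) to 40 mm ahead of the knob's start
- catch_pad: the same red pad as a body, 3 mm thick. Origin: on the catch's rocking rod, which runs along y 20 mm to the front of the bolt's line, 22 mm above the lid (rod 8 mm thick, lugs up to 28 mm above the lid). Pressed to its stop the pad lies level, its top 23.5 mm above the lid all along, so a fingertip can slide along it in y while holding it down
- catch (a joint): angle of the spring catch (rad): 0 = up, tooth in a notch (locked); 0.32 = pad pressed down to its stop, tooth raised. The tooth clears the bar from about 0.20; between the notches it rests on the bar at about 0.20. At catch_press it takes about 3 N to start and 8 N to reach the stop (9 mm stroke); let go, it springs back
- keeper (a point): middle of the mouth of the steel keeper on the control strip, which takes the bolt's square end; a bridge 26 mm wide, 21 mm high, 14 mm long in y. This point is 9 mm above the strip
- lid_front (a point): middle of the lid's front edge, on its top face: 124 mm above the table while the lid is shut. The lid is hinged at the unit's far (+x) edge and rises here when lifted
- tape_roll: roll of brown parcel tape lying flat on the lid, 100 mm across, 48 mm high (bystander). Origin: centre of its underside
- emulsion_jar: blue jar with white cap on the lid, 68 mm across, 65 mm high (bystander). Origin: centre of its underside
- spatula: ink spatula with wooden handle lying on the lid along its -y side, 240 mm long, up to 20 mm high, blade 65 mm wide (bystander). Origin: centre of its underside
- ink_bottle: white bottle with dark green cap on the table, 70 mm across, 150 mm high (bystander). Origin: centre of its underside
- spray_can: spray can with yellow label on the table, 53 mm across, 180 mm high (bystander). Origin: centre of its underside
- ink_tub: white ink tub with black cap and red label on the table, 86 mm across, 90 mm high (bystander). Origin: centre of its underside
- squeegee: wooden squeegee lying on its side on the table, 200 mm long, 90 mm wide, 33 mm high (bystander). Origin: centre of its underside as it would stand upright, here 16.5 mm above the table at its blade's edge
- brush: flat brush lying on the table, 200 mm long, 20 mm high (bystander). Origin: centre of its underside

How it is judged:
By the outcome, as a careful person would: the job done as asked, in the order asked, and still so for the second after the job is handed in, with the robot touching nothing.
It also fails if it takes over 32 s, if anything falls off the work surface, if the arm or the gripper's body presses on something with over 40 N, if the wrist force passes 120 N, or if a joint passes its speed limit or range.

## Robot

A 6-joint arm with a two-finger parallel gripper is mounted at the origin on the work surface. World frame = base frame: x ahead of the robot, y to its left, z up, the work surface at z = 0. Lengths are in m, angles in rad, forces in N, time in s.
With the tool pointing down it reaches from about 0.2 to 0.875 m from the base axis. Payload 3.4 kg.
Tool frame: the origin (TCP) lies midway between the tips of the shut fingers; the grasp point (between the pads) lies 19 mm behind it; z points along the fingers, y is the direction in which the jaws open and shut (so a half turn about z gives the same grasp; the last joint's range is limited). The gripper opens to 94 mm and grips with 3 to 60 N. Pads are 16 mm wide; open, the fingers measure 119 mm over their backs; the gripper's body (75 mm by 177 mm) begins 78 mm behind the grasp point.
Start: joints at [-1.264, 0.276, 1.505, -0, 1.361, -0.121], TCP at [0.239, -0.523, 0.205] pointing down, gripper open.
Joint ranges: [-2.89, 2.89], [-0.75, 2.08], [0.22, 2.7], [-1.18, 4.32], [0.11, 2.71], [-2.7, 2.7]. Speed limits (rad/s): [2.57, 2.57, 3.14, 3.14, 3.14, 3.14].

## Interface

Orientations are given as a unit quaternion [x, y, z, w].
In Python, from workcell import * gives the robot as it stands.
- The arm moves only by the tool carry_out, never from a script. Its argument "moves" is a list of rows, each an object of numbers: "x", "y", "z": the shift along the tool's x, y, z in cm; "ax", "ay", "az": the turn, a rotation vector about the tool's x, y, z in degrees; "hand": the gripper's target within -1 to 1 (fully open at 1, half-way at 0, shut at -1). In form: [{"x": .., "y": .., "z": .., "ax": .., "ay": .., "az": .., "hand": ..}, ...]. A call has 1 to 5 rows; each row shifts and turns the commanded pose from where the row before left it, along the tool's axes as they then stand; what a row does not reach is not made up. A row lasts 1/12 s, in which the tool goes at most 41.7 mm and 7.16 degrees, less where a joint would pass 70% of its speed; a pose out of reach is approached as far as the arm can. A call is refused whole if a number of a shift passes 4.17 or a number of a turn 7.16, either way. A call with a gripper value outside its range is refused whole. The fingers move at their own pace and stop on an object; "newtons" is the grip in N (left out, the last holds). Time passes only in rows, so rows that do not move let the fingers close. It gives the time, the measured TCP pose, the force and the opening at its end, in the units of the state.
- get_obs(): the state, without advancing time (a new reading comes with each control period).
- get_image(name): name is "scene" or "top" or "wrist"; returns a dict with "pixels" (480x640x3 uint8, red, green, blue), "depth" (480x640 float32, m along the optical axis (not along the pixel's ray), 0 where there is no reading), "fx", "fy", "cx", "cy" (pixels), "k1" (the pictures are not rectified: a ray, as slopes to the right and down, at radius r is drawn at 1 + k1 r^2 times it, then the intrinsics apply), "extrinsics" (4x4, takes a point from camera to world coordinates). Camera axes: x right, y down, z forward; pixel columns grow to the right and rows downward; lengths in m; the calibration is good to about 2 mm. A picture is of the moment at which its call begins.
- sign_off(): hands the job in, once; it reports no verdict.
The state is a dict: "clock": time; "q": joint angles; "qd": joint speeds; "tau": joint torques, N m; "ee_pos": TCP position; "tool_rot": TCP orientation; "ft_force": force on the tool from outside, world axes, zero at the start; "torque": the same for the moment, N m; "opening": finger opening in m.
Only numpy, scipy, OpenCV 4.12 (cv2) and the standard library are available. Lean on these libraries where they do the work, as an engineer would, in place of code of your own. Each camera call takes 0.05 s, during which the arm holds its last target. There are 200 camera calls.

## Working session

There is one attempt and no reset: what is moved stays moved. The work goes in short steps, Python scripts to look and compute and a tool call to move; the robot and the scene stay as the last step left them, time stands still between calls to the robot, and variables do not carry over. Pictures are saved under pics/ and viewed, on a budget of 10 in all, crops included, one or two more only if the job needs it, and the job is handed in when it is done.

Besides the shell and the picture viewer there is one more tool, called as name(argument=value, ...) on one line, values as JSON. carry_out: Moves the arm, as the interface text tells. Its arguments: {"type":"object","properties":{"moves":{"type":"array","items":{"type":"object","properties":{"x":{"type":"number"},"y":{"type":"number"},"z":{"type":"number"},"ax":{"type":"number"},"ay":{"type":"number"},"az":{"type":"number"},"hand":{"type":"number"}}}},"newtons":{"type":"number"}},"required":["moves"]}

```bash
mkdir -p pics; ls; python3 - <<'E'
from workcell import *
import cv2,numpy as np
o=get_obs();print({k:np.round(v,3) for k,v in o.items()})
for n in("scene","top"):
    d=get_image(n);cv2.imwrite(f"pics/{n}0.png",d["pixels"][:,:,::-1]);np.savez(f"{n}0.npz",**d)
    print(n,d["fx"],d["fy"],d["cx"],d["cy"],d["k1"],np.round(d["extrinsics"],3).tolist())
E
```

```text
pics
{'clock': np.float64(0.0), 'q': array([-1.264,  0.277,  1.506, -0.   ,  1.361, -0.121]), 'qd': array([-0.001, -0.001, -0.   , -0.001, -0.001,  0.001]), 'tau': array([-0.0000e+00, -4.0459e+01, -2.3723e+01,  7.0000e-02,  3.5000e-02,
       -0.0000e+00]), 'ee_pos': array([ 0.238, -0.523,  0.205]), 'tool_rot': array([ 0.977,  0.212, -0.   , -0.001]), 'ft_force': array([ 0.207, -0.333,  0.795]), 'torque': array([-0.011,  0.03 ,  0.018]), 'opening': np.float64(0.094)}
scene 536.0507034813191 536.0507034813191 324.0778193721592 236.88583300196342 0.040514741712918835 [[-0.878, 0.246, -0.41, 1.166], [0.478, 0.483, -0.733, 0.988], [0.018, -0.84, -0.542, 0.824], [0.0, 0.0, 0.0, 1.0]]
top 532.0635054115662 532.0635054115662 322.9785974791347 237.92181135747586 0.028448656602135965 [[-0.03, -0.996, 0.089, 0.52], [-1.0, 0.03, 0.0, 0.01], [-0.003, -0.089, -0.996, 1.251], [0.0, 0.0, 0.0, 1.0]]
```

View pics/top0.png

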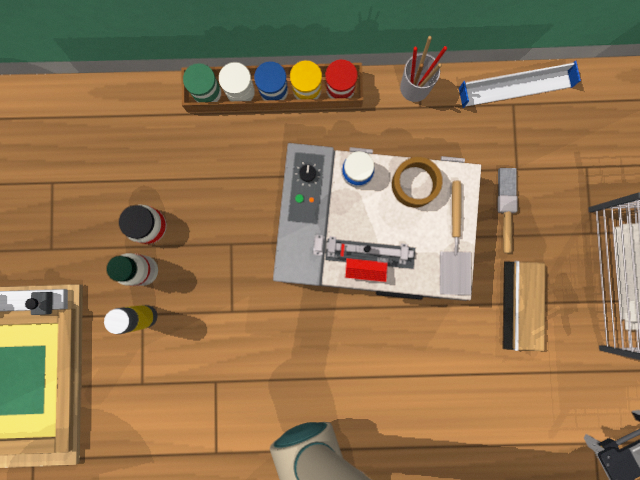

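View pics/scene0.png

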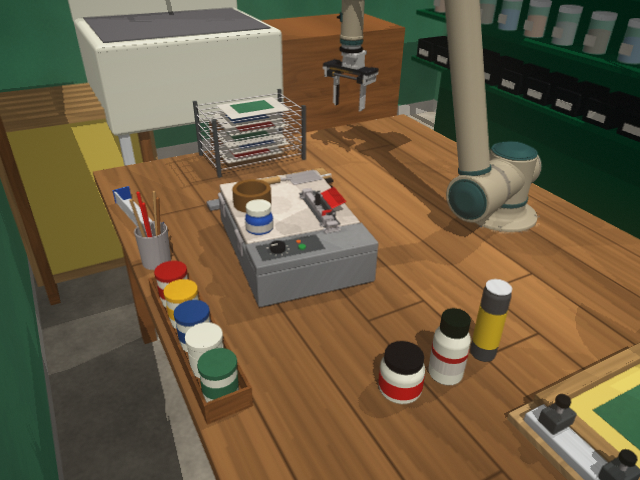

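The top view shows the unit with control strip at left (+y), the black knob near (367,249), the red pad near (367,270) and the keeper near (319,243). The spatula blade is near (456,272).

```bash
cat > h.py <<'E'
import numpy as np,cv2
def load(n): return dict(np.load(n))
def ray(d,u,v):
    K=np.array([[d["fx"],0,d["cx"]],[0,d["fy"],d["cy"]],[0,0,1]],float)
    p=cv2.undistortPoints(np.array([[[u,v]]],float),K,np.array([float(d["k1"]),0,0,0]))[0,0]
    T=d["extrinsics"];return T[:3,3],T[:3,:3]@np.array([p[0],p[1],1])
def onz(d,u,v,z):
    o,r=ray(d,u,v);return o+r*(z-o[2])/r[2]
def depthpt(d,u,v):
    o,r=ray(d,u,v);return o+r*d["depth"][int(round(v)),int(round(u))]
def red(d):
    h=cv2.cvtColor(d["pixels"],cv2.COLOR_RGB2HSV)
    return (((h[...,0]<6)|(h[...,0]>174))&(h[...,1]>180)&(h[...,2]>90)).astype(np.uint8)
E
python3 - <<'E'
from h import *
d=load("top0.npz")
for c in[(290,144),(480,165),(471,299),(275,281)]: print(onz(d,*c,.124).round(4),depthpt(d,*c).round(3))
m=red(d);m[:225]=0;m[300:]=0;m[:,:330]=0;m[:,420:]=0
n,l,s,c=cv2.connectedComponentsWithStats(m);i=1+s[1:,4].argmax();print(s[1:],c[1:])
cs,_=cv2.findContours((l==i).astype(np.uint8),0,2);r=cv2.minAreaRect(cs[0]);print(r)
for p in cv2.boxPoints(r): print(p,onz(d,*p,.155).round(4))
print("pad",onz(d,*c[i],.157).round(4),depthpt(d,*c[i]))
print("knob",onz(d,367,249,.172).round(4),depthpt(d,367,249))
# bar edges
v=d["pixels"][215:310,300:490,::-1];cv2.imwrite("pics/c1.png",cv2.resize(v,None,fx=4.2,fy=4.2,interpolation=cv2.INTER_CUBIC))
E
```

```text
[0.8263 0.0755 0.124 ] [0.827 0.076 0.123]
[ 0.7674 -0.331   0.124 ] [ 0.766 -0.33   0.129]
[ 0.4825 -0.2962  0.124 ] [ 0.479 -0.329  0.003]
[0.5323 0.1144 0.124 ] [0.534 0.126 0.002]
[[341 244   3  12  28]
 [346 258  41  24 760]] [[342.14285714 249.82142857]
 [365.75394737 269.59736842]]
((365.5511779785156, 269.5052795410156), (41.0567626953125, 19.070642471313477), 5.906141757965088)
[344.1506  276.87762] [ 0.5361 -0.0307  0.155 ]
[346.11295 257.9082 ] [ 0.575 -0.036  0.155]
[386.95175 262.13293] [ 0.5638 -0.1197  0.155 ]
[384.9894  281.10236] [ 0.525  -0.1141  0.155 ]
pad [ 0.5497 -0.0754  0.157 ] [ 0.54964805 -0.07529696  0.15837373]
knob [ 0.591  -0.0783  0.172 ] [ 0.59090891 -0.07825518  0.17282013]
```

View pics/c1.png

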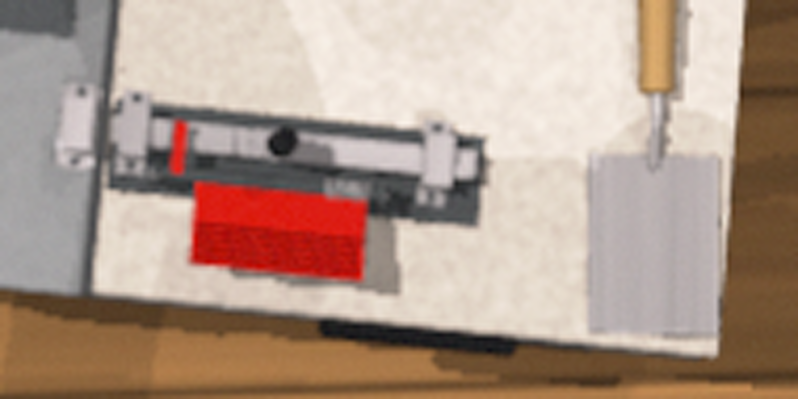

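carry_out(moves=[{"x": 3.6,"y": -1.9,"z": -0.5,"hand": -0.2},{"x": 3.6,"y": -1.9,"z": -0.5,"hand": -0.2},{"x": 3.6,"y": -1.9,"hand": -0.2},{"x": 3.6,"y": -1.9,"hand": -0.2},{"x": 3.6,"y": -1.9,"hand": -0.2}])

```text
invalid input
```

carry_out(moves=[{"x": 3.6,"y": -1.9,"hand": -0.2},{"x": 3.6,"y": -1.9,"hand": -0.2},{"x": 3.6,"y": -1.9,"hand": -0.2},{"x": 3.6,"y": -1.9,"hand": -0.2},{"x": 3.6,"y": -1.9,"hand": -0.2}])

```text
invalid input
```

carry_out(moves=[{"x": 3.6,"y": -1.9,"hand": -0.2},{"x": 3.6,"y": -1.9,"hand": -0.2},{"x": 3.6,"y": -1.9,"hand": -0.2},{"az": -7.1,"hand": -0.2},{"az": -7.1,"hand": -0.2}])

```text
invalid input
```

carry_out(moves=[{"az": -7.1,"hand": -0.2},{"az": -7.1,"hand": -0.2},{"az": -7.1,"hand": -0.2},{"az": -7.1,"hand": -0.2},{"az": -7.1,"hand": -0.2}])

```text
invalid input
```

carry_out(moves=[{"az": -7.1,"hand": -0.2},{"az": -1.1},{"z": 0}])

```text
invalid input
```

```bash
python3 - <<'E'
from workcell import *
from h import *
from scipy.spatial.transform import Rotation as R
o=get_obs();print(o["clock"],o["ee_pos"],o["opening"],o["ft_force"],o["q"]);print(R.from_quat(o["tool_rot"]).as_matrix().round(4))
d=get_image("wrist");cv2.imwrite("pics/w1.png",d["pixels"][:,:,::-1]);np.savez("w1.npz",**d,ee=o["ee_pos"],rot=o["tool_rot"])
print(d["extrinsics"].round(3))
E
```

```text
0.1 [ 0.23835056 -0.52271339  0.20469157] 0.09394455596649222 [-0.03164358  0.72316338  0.44135927] [-1.26405109e+00  2.76544521e-01  1.50598747e+00 -3.27083006e-05
  1.36071489e+00 -1.20981803e-01]
[[ 9.099e-01  4.148e-01 -5.000e-04]
 [ 4.148e-01 -9.099e-01  1.600e-03]
 [ 2.000e-04 -1.600e-03 -1.000e+00]]
[[ 0.415 -0.872 -0.26   0.315]
 [-0.91  -0.399 -0.116 -0.488]
 [-0.002  0.284 -0.959  0.384]
 [ 0.     0.     0.     1.   ]]
```

View pics/w1.png

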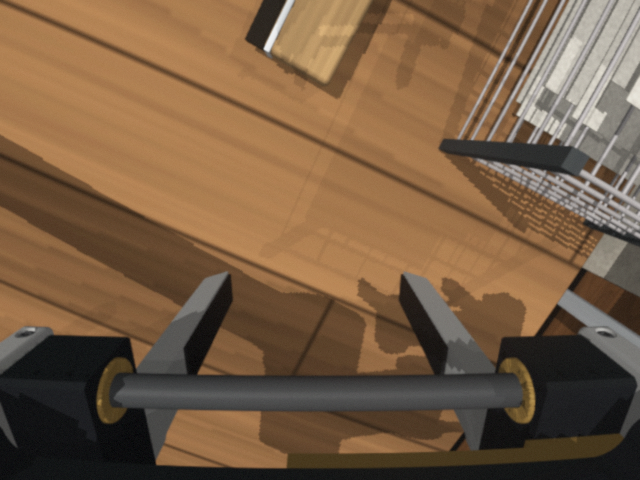

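The arm did not move. The wrist picture shows only the open fingertips near (220,275) and (412,275), with the table behind. I'll retry with all the fields filled in.

carry_out(moves=[{"x": 3.6,"y": -1.9,"z": -0.5,"ax": 0,"ay": 0,"az": 0,"hand": -0.2},{"x": 3.6,"y": -1.9,"z": -0.5,"ax": 0,"ay": 0,"az": 0,"hand": -0.2},{"x": 3.6,"y": -1.9,"z": 0,"ax": 0,"ay": 0,"az": 0,"hand": -0.2},{"x": 3.6,"y": -1.9,"z": 0,"ax": 0,"ay": 0,"az": 0,"hand": -0.2},{"x": 3.6,"y": -1.9,"z": 0,"ax": 0,"ay": 0,"az": 0,"hand": -0.2}])

```text
clock: 0.57
ee_pos: [0.3636, -0.3605, 0.2154]
tool_rot: [0.977, 0.212, 0.0, -0.0]
ft_force: [0.5, -0.7, 0.5]
opening: 0.0637
```

carry_out(moves=[{"x": 3.6,"y": -1.9,"z": 0,"ax": 0,"ay": 0,"az": 0,"hand": -0.2},{"x": 3.6,"y": -1.9,"z": 0,"ax": 0,"ay": 0,"az": 0,"hand": -0.2},{"x": 3.6,"y": -1.9,"z": 0,"ax": 0,"ay": 0,"az": 0,"hand": -0.2},{"x": 3.6,"y": -1.9,"z": 0,"ax": 0,"ay": 0,"az": 0,"hand": -0.2},{"x": 3.6,"y": -1.9,"z": 0,"ax": 0,"ay": 0,"az": 0,"hand": -0.2}])

```text
clock: 0.98
ee_pos: [0.488, -0.1991, 0.2154]
tool_rot: [0.977, 0.212, -0.0, 0.0]
ft_force: [-0.5, -0.2, -0.4]
opening: 0.0379
```

carry_out(moves=[{"x": 3.6,"y": -1.9,"z": 0,"ax": 0,"ay": 0,"az": 0,"hand": -0.2},{"x": 3.6,"y": -1.9,"z": 0,"ax": 0,"ay": 0,"az": 0,"hand": -0.2},{"x": 3.6,"y": -1.9,"z": 0,"ax": 0,"ay": 0,"az": 0,"hand": -0.2},{"x": 0,"y": 0,"z": 0,"ax": 0,"ay": 0,"az": -7.1,"hand": -0.2},{"x": 0,"y": 0,"z": 0,"ax": 0,"ay": 0,"az": -7.1,"hand": -0.2}])

```text
clock: 1.4
ee_pos: [0.563, -0.1018, 0.2147]
tool_rot: [0.942, 0.336, -0.0, -0.0]
ft_force: [-0.6, -1.0, -0.1]
opening: 0.0379
```

carry_out(moves=[{"x": 0,"y": 0,"z": 0,"ax": 0,"ay": 0,"az": -7.1,"hand": -0.2},{"x": 0,"y": 0,"z": 0,"ax": 0,"ay": 0,"az": -7.1,"hand": -0.2},{"x": 0,"y": 0,"z": 0,"ax": 0,"ay": 0,"az": -7.1,"hand": -0.2},{"x": 0,"y": 0,"z": 0,"ax": 0,"ay": 0,"az": -7.1,"hand": -0.2},{"x": 0,"y": 0,"z": 0,"ax": 0,"ay": 0,"az": -7.1,"hand": -0.2}])

```text
clock: 1.82
ee_pos: [0.5617, -0.1041, 0.215]
tool_rot: [0.796, 0.606, -0.0, -0.0]
ft_force: [0.9, 0.4, 0.2]
opening: 0.0373
```

carry_out(moves=[{"x": 0,"y": 0,"z": 0,"ax": 0,"ay": 0,"az": -7.1,"hand": -0.2},{"x": 0,"y": 0,"z": 0,"ax": 0,"ay": 0,"az": -1.1,"hand": -0.2},{"x": 0,"y": 0,"z": 0,"ax": 0,"ay": 0,"az": 0,"hand": -0.2}])

```text
clock: 2.07
ee_pos: [0.5617, -0.1043, 0.2152]
tool_rot: [0.753, 0.658, -0.0, -0.0]
ft_force: [-0.4, 0.6, -0.3]
opening: 0.0374
```

```bash
cat > look.py <<'E'
from workcell import *
from h import *
import sys
from scipy.spatial.transform import Rotation as R
o=get_obs();print(o["clock"],o["ee_pos"],o["opening"],o["ft_force"]);print(R.from_quat(o["tool_rot"]).as_matrix().round(4))
n,t=sys.argv[1:3]
d=get_image(n);np.savez(t+".npz",**d,ee=o["ee_pos"],rot=o["tool_rot"])
cv2.imwrite(f"pics/{t}.png",d["pixels"][:,:,::-1])
E
python3 look.py wrist w2
```

```text
2.0667 [ 0.56174081 -0.10425695  0.21519862] 0.03738714982627953 [-0.36382468  0.5908285  -0.32407549]
[[ 1.342e-01  9.910e-01 -5.000e-04]
 [ 9.910e-01 -1.342e-01  1.000e-04]
 [ 1.000e-04 -5.000e-04 -1.000e+00]]
```

View pics/w2.png

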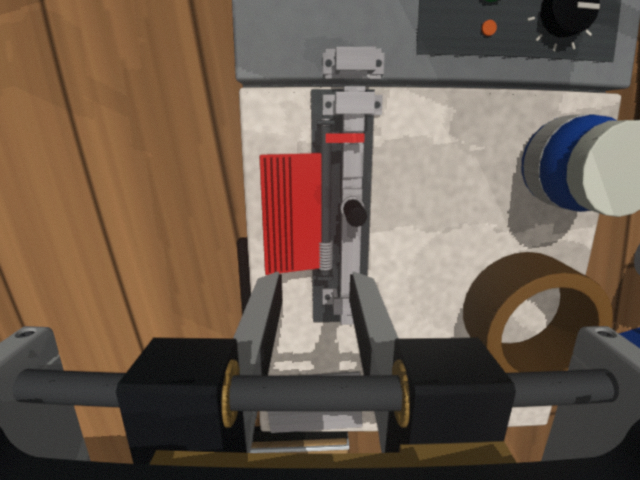

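The bolt runs straight up the wrist picture, so the yaw is right. The knob is at (356,211), the red pad spans (261–322,153–272), and the fingertips are near (268,278) and (362,278).

```bash
python3 - <<'E'
from h import *
from scipy.spatial.transform import Rotation as R
d=load("w2.npz");ee=d["ee"];M=R.from_quat(d["rot"]).as_matrix()
f=lambda p:((p-ee)@M*1000).round(1)
print("tool frame mm (x=+y_u, y=+x_u, z=down)")
print("knob",f(onz(d,356,211,.172)),f(depthpt(d,356,209)))
for p in[(261,154),(321,153),(324,270),(266,273)]:print("pad",p,f(onz(d,*p,.157)),f(depthpt(d,*p)))
print("keeper",f(depthpt(d,355,62)),"bar",[f(onz(d,u,180,.14))[1] for u in(343,368)])
m=red(d);n,l,s,c=cv2.connectedComponentsWithStats(m);print(s[1:][s[1:,4]>100])
D=d["depth"]
for v in(276,280,285,290,300):
  print(v,[(u,f(depthpt(d,u,v)).tolist()) for u in range(244,392,5) if 0<D[v,u]<.24])
E
```

```text
tool frame mm (x=+y_u, y=+x_u, z=down)
knob [35.  26.9 43.2] [36.  27.  44.6]
pad (261, 154) [ 70.3 -35.6  58.2] [ 68.4 -40.7  92.1]
pad (321, 153) [70.9  4.3 58.2] [70.5  4.4 66.9]
pad (324, 270) [-12.2   6.9  58.2] [-15.2   7.   65.5]
pad (266, 273) [-14.6 -35.5  58.2] [-12.7 -34.8  53.6]
keeper [129.1  26.4  69.4] bar [np.float64(20.5), np.float64(38.7)]
[[ 327  134   36    8  265]
 [ 261  154   60  120 6586]]
276 [(264, [10.5, -26.8, -6.3]), (269, [10.9, -24.0, -7.1]), (274, [10.9, -21.4, -7.2]), (279, [9.1, -19.2, -2.9]), (354, [10.8, 21.1, -6.9]), (359, [10.8, 23.8, -6.9]), (364, [10.5, 26.6, -6.1])]
280 [(259, [10.5, -28.7, -11.7]), (264, [11.3, -25.8, -13.3]), (269, [10.8, -23.4, -12.2]), (274, [10.8, -20.8, -12.2]), (279, [8.2, -18.9, -6.4]), (354, [9.2, 21.0, -8.4]), (359, [10.7, 23.2, -12.0]), (364, [10.3, 25.9, -10.9]), (369, [10.3, 28.5, -11.1]), (374, [10.9, 30.9, -12.4])]
285 [(259, [10.5, -27.7, -17.8]), (264, [10.7, -25.1, -18.3]), (269, [10.3, -22.8, -17.3]), (274, [10.4, -20.2, -17.5]), (279, [8.6, -18.1, -13.6]), (354, [9.1, 20.4, -14.6]), (359, [10.0, 22.7, -16.6]), (364, [10.6, 25.0, -18.0]), (369, [10.6, 27.5, -18.0]), (374, [10.6, 30.0, -18.0])]
290 [(254, [10.4, -29.3, -23.4]), (259, [10.3, -26.9, -23.2]), (264, [10.3, -24.5, -23.2]), (269, [10.7, -21.9, -24.0]), (274, [9.9, -19.7, -22.4]), (279, [6.2, -18.1, -14.5]), (354, [8.9, 19.8, -20.2]), (359, [10.9, 21.7, -24.3]), (364, [10.5, 24.3, -23.5]), (369, [10.8, 26.6, -24.3]), (374, [10.4, 29.2, -23.4])]
300 [(249, [10.6, -29.8, -34.5]), (254, [10.3, -27.6, -33.8]), (259, [10.4, -25.2, -34.1]), (264, [10.3, -23.0, -33.7]), (269, [10.5, -20.6, -34.2]), (274, [9.1, -18.7, -31.4]), (279, [0.9, -18.2, -15.3]), (349, [-6.5, 19.5, -0.6]), (354, [5.5, 19.5, -24.3]), (359, [9.5, 20.9, -32.0]), (364, [9.9, 23.0, -33.0]), (369, [10.9, 25.0, -34.9]), (374, [10.9, 27.3, -35.0]), (379, [10.5, 29.7, -34.3])]
```

carry_out(moves=[{"x": 0.5,"y": 0.15,"z": 0,"ax": 0,"ay": 0,"az": 0,"hand": -0.2},{"x": 0,"y": 0,"z": 2.0,"ax": 0,"ay": 0,"az": 0,"hand": -0.2},{"x": 0,"y": 0,"z": 2.0,"ax": 0,"ay": 0,"az": 0,"hand": -0.2},{"x": 0,"y": 0,"z": 0.8,"ax": 0,"ay": 0,"az": 0,"hand": -0.2},{"x": 0,"y": 0,"z": 0,"ax": 0,"ay": 0,"az": 0,"hand": -0.2}])

```text
clock: 2.53
ee_pos: [0.5626, -0.0989, 0.1653]
tool_rot: [0.753, 0.658, -0.001, -0.002]
ft_force: [-0.7, -0.0, -0.5]
opening: 0.0375
```

```bash
python3 look.py wrist w3;python3 - <<'E'
from h import *
from scipy.spatial.transform import Rotation as R
d=load("w3.npz");ee=d["ee"];M=R.from_quat(d["rot"]).as_matrix()
f=lambda p:((p-ee)@M*1000).round(1)
# points on the knob/tip from depth: height map near bolt
D=d["depth"]
for v in range(190,300,8):
  print(v,[(u,)+tuple(f(depthpt(d,u,v)).tolist()) for u in range(330,400,8)])
E
```

```text
2.5333 [ 0.56259578 -0.09886482  0.16531302] 0.037501010185832 [-0.68965581 -0.0090577  -0.4609062 ]
[[ 1.329e-01  9.911e-01 -4.500e-03]
 [ 9.911e-01 -1.329e-01  1.400e-03]
 [ 8.000e-04 -4.600e-03 -1.000e+00]]
190 [(330, 53.1, 8.7, 15.6), (338, 49.4, 14.7, 38.8), (346, 49.2, 19.8, 40.3), (354, 51.6, 23.2, 25.0), (362, 51.8, 27.8, 24.0), (370, 51.5, 32.7, 25.8), (378, 49.5, 39.8, 38.7), (386, 48.8, 45.6, 42.9), (394, 49.2, 50.3, 40.9)]
198 [(330, 48.8, 8.7, 14.5), (338, 44.2, 14.8, 39.3), (346, 44.4, 19.8, 38.8), (354, 46.0, 23.9, 30.0), (362, 46.2, 28.5, 28.5), (370, 46.1, 33.5, 29.2), (378, 44.4, 40.0, 38.8), (386, 43.9, 45.6, 41.4), (394, 43.9, 50.8, 41.6)]
206 [(330, 44.2, 8.8, 14.5), (338, 39.0, 15.0, 40.0), (346, 39.2, 20.0, 38.9), (354, 41.1, 24.0, 29.7), (362, 41.1, 28.8, 29.5), (370, 41.1, 33.7, 29.6), (378, 39.1, 40.4, 39.6), (386, 38.9, 45.8, 40.6), (394, 38.8, 51.0, 41.3)]
214 [(330, 39.7, 8.8, 14.1), (338, 33.6, 15.1, 40.6), (346, 33.9, 20.1, 39.4), (354, 37.2, 23.6, 25.0), (362, 37.2, 28.4, 25.1), (370, 37.2, 33.2, 25.2), (378, 34.0, 40.6, 39.2), (386, 33.8, 45.9, 39.8),
[... 1615 characters left out ...]
[(330, 0.5, 9.3, 14.3), (338, -10.2, 15.8, 39.1), (346, -8.1, 20.8, 34.1), (354, 10.4, 21.0, -8.6), (362, 11.0, 25.0, -10.0), (370, 10.5, 29.4, -8.8), (378, -10.6, 43.0, 39.8), (386, -11.6, 49.0, 42.1), (394, -11.1, 54.2, 40.9)]
286 [(330, -4.1, 9.3, 13.0), (338, -16.0, 15.9, 38.9), (346, -13.1, 20.8, 32.6), (354, 9.1, 20.2, -15.8), (362, 10.4, 23.9, -18.6), (370, 84.2, 0.6, -179.1), (378, -16.3, 43.3, 39.3), (386, -17.4, 49.3, 41.7), (394, -16.7, 54.4, 40.1)]
294 [(330, -9.9, 9.5, 14.0), (338, -22.4, 16.1, 39.6), (346, -17.8, 20.7, 30.3), (354, 7.9, 19.6, -22.4), (362, 10.8, 22.7, -28.4), (370, 10.5, 26.6, -27.9), (378, 10.2, 30.5, -27.4), (386, -23.2, 49.5, 41.1), (394, -23.5, 55.2, 41.7)]
```

View pics/w3.png

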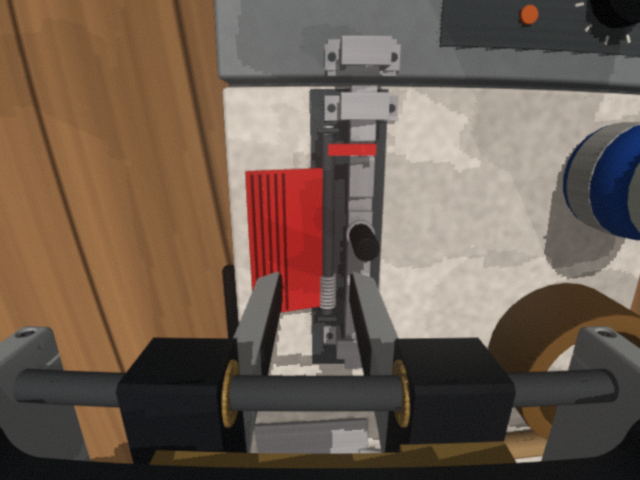

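Knob at tool (27, 27) mm, gap to the finger about 10 mm, heights as given. Pressing down.

carry_out(moves=[{"x": 0,"y": 0,"z": 0.5,"ax": 0,"ay": 0,"az": 0,"hand": -0.2},{"x": 0,"y": 0,"z": 0.5,"ax": 0,"ay": 0,"az": 0,"hand": -0.2},{"x": 0,"y": 0,"z": 0.2,"ax": 0,"ay": 0,"az": 0,"hand": -0.2},{"x": 0,"y": 0,"z": 0,"ax": 0,"ay": 0,"az": 0,"hand": -0.2}])

```text
clock: 2.92
ee_pos: [0.5644, -0.0997, 0.1559]
tool_rot: [0.752, 0.659, 0.0, 0.0]
ft_force: [-0.1, 0.7, 3.9]
opening: 0.0379
```

carry_out(moves=[{"x": 0,"y": 0,"z": 0.3,"ax": 0,"ay": 0,"az": 0,"hand": -0.2},{"x": 0,"y": 0,"z": 0.3,"ax": 0,"ay": 0,"az": 0,"hand": -0.2},{"x": 0,"y": 0,"z": 0,"ax": 0,"ay": 0,"az": 0,"hand": -0.2}])

```text
clock: 3.17
ee_pos: [0.5634, -0.0996, 0.1503]
tool_rot: [0.752, 0.659, -0.0, -0.0]
ft_force: [-2.1, 1.1, 7.5]
opening: 0.0376
```

carry_out(moves=[{"x": 0,"y": 0,"z": 0.15,"ax": 0,"ay": 0,"az": 0,"hand": -0.2},{"x": 0,"y": 0,"z": 0,"ax": 0,"ay": 0,"az": 0,"hand": -0.2}])

```text
clock: 3.33
ee_pos: [0.5633, -0.0996, 0.1492]
tool_rot: [0.752, 0.659, -0.0, -0.0]
ft_force: [-3.0, 0.9, 7.7]
opening: 0.0377
```

carry_out(moves=[{"x": 0,"y": 0,"z": 0.15,"ax": 0,"ay": 0,"az": 0,"hand": -0.2},{"x": 0,"y": 0,"z": 0,"ax": 0,"ay": 0,"az": 0,"hand": -0.2}])

```text
clock: 3.5
ee_pos: [0.5632, -0.0996, 0.1479]
tool_rot: [0.752, 0.659, -0.0, -0.0]
ft_force: [-3.1, 0.6, 7.7]
opening: 0.0374
```

carry_out(moves=[{"x": 0,"y": 0,"z": 0.1,"ax": 0,"ay": 0,"az": 0,"hand": -0.2},{"x": 0,"y": 0,"z": 0,"ax": 0,"ay": 0,"az": 0,"hand": -0.2}])

```text
clock: 3.67
ee_pos: [0.5631, -0.0996, 0.1475]
tool_rot: [0.752, 0.659, -0.0, -0.0]
ft_force: [-3.9, 0.9, 9.5]
opening: 0.0373
```

carry_out(moves=[{"x": 0,"y": 0,"z": 0.1,"ax": 0,"ay": 0,"az": 0,"hand": -0.2},{"x": 0,"y": 0,"z": 0,"ax": 0,"ay": 0,"az": 0,"hand": -0.2}])

```text
clock: 3.83
ee_pos: [0.5632, -0.0996, 0.1473]
tool_rot: [0.752, 0.659, -0.0, 0.0]
ft_force: [-4.5, 0.4, 14.0]
opening: 0.0376
```

The catch is at its stop: the height has levelled out and the force is rising. Pushing the knob along +y.

carry_out(moves=[{"x": 0.4,"y": 0,"z": 0,"ax": 0,"ay": 0,"az": 0,"hand": -0.2},{"x": 0.4,"y": 0,"z": 0,"ax": 0,"ay": 0,"az": 0,"hand": -0.2},{"x": 0.4,"y": 0,"z": 0,"ax": 0,"ay": 0,"az": 0,"hand": -0.2},{"x": 0,"y": 0,"z": 0,"ax": 0,"ay": 0,"az": 0,"hand": -0.2}])

```text
clock: 4.17
ee_pos: [0.5665, -0.0915, 0.1476]
tool_rot: [0.752, 0.659, -0.002, 0.004]
ft_force: [-2.6, -7.1, 11.3]
opening: 0.0377
```

carry_out(moves=[{"x": 0.4,"y": 0,"z": 0,"ax": 0,"ay": 0,"az": 0,"hand": -0.2},{"x": 0.4,"y": 0,"z": 0,"ax": 0,"ay": 0,"az": 0,"hand": -0.2},{"x": 0,"y": 0,"z": 0,"ax": 0,"ay": 0,"az": 0,"hand": -0.2}])

```text
clock: 4.42
ee_pos: [0.5676, -0.085, 0.1476]
tool_rot: [0.752, 0.659, -0.002, 0.005]
ft_force: [-3.5, -9.5, 12.0]
opening: 0.0374
```

carry_out(moves=[{"x": 0.4,"y": 0,"z": 0,"ax": 0,"ay": 0,"az": 0,"hand": -0.2},{"x": 0.4,"y": 0,"z": 0,"ax": 0,"ay": 0,"az": 0,"hand": -0.2},{"x": 0,"y": 0,"z": 0,"ax": 0,"ay": 0,"az": 0,"hand": -0.2}])

```text
clock: 4.67
ee_pos: [0.5688, -0.0774, 0.1476]
tool_rot: [0.752, 0.659, -0.003, 0.006]
ft_force: [-2.4, -10.0, 11.6]
opening: 0.0379
```

```bash
python3 look.py wrist w4
```

```text
4.6667 [ 0.56876488 -0.07741876  0.14759773] 0.0378620550180911 [ -2.35514606 -10.01218311  11.64223957]
[[ 0.1303  0.9915  0.0036]
 [ 0.9914 -0.1302 -0.0118]
 [-0.0112  0.0051 -0.9999]]
```

View pics/w4.png

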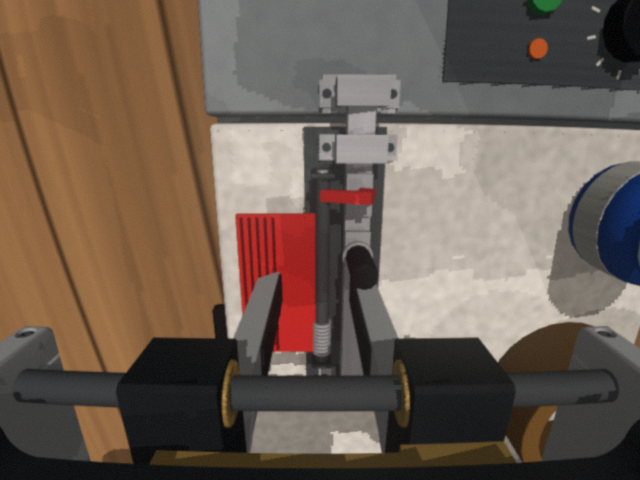

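The fingertip touches the knob at (360,268), the bolt has crossed into the gap at (360,122), and the tooth is raised. The slide is working, so I'll continue.

carry_out(moves=[{"x": 0.4,"y": 0,"z": 0,"ax": 0,"ay": 0,"az": 0,"hand": -0.2},{"x": 0.4,"y": 0,"z": 0,"ax": 0,"ay": 0,"az": 0,"hand": -0.2},{"x": 0.4,"y": 0,"z": 0,"ax": 0,"ay": 0,"az": 0,"hand": -0.2},{"x": 0,"y": 0,"z": 0,"ax": 0,"ay": 0,"az": 0,"hand": -0.2}])

```text
clock: 5.05
ee_pos: [0.5704, -0.0654, 0.1476]
tool_rot: [0.752, 0.659, -0.002, 0.006]
ft_force: [-2.9, -10.1, 12.4]
opening: 0.0374
```

carry_out(moves=[{"x": 0.4,"y": 0,"z": 0,"ax": 0,"ay": 0,"az": 0,"hand": -0.2},{"x": 0.2,"y": 0,"z": 0,"ax": 0,"ay": 0,"az": 0,"hand": -0.2},{"x": 0,"y": 0,"z": 0,"ax": 0,"ay": 0,"az": 0,"hand": -0.2}])

```text
clock: 5.3
ee_pos: [0.5712, -0.0598, 0.1476]
tool_rot: [0.752, 0.659, -0.003, 0.006]
ft_force: [-3.0, -11.6, 11.5]
opening: 0.0378
```

carry_out(moves=[{"x": 0.2,"y": 0,"z": 0,"ax": 0,"ay": 0,"az": 0,"hand": -0.2},{"x": 0.1,"y": 0,"z": 0,"ax": 0,"ay": 0,"az": 0,"hand": -0.2},{"x": 0,"y": 0,"z": 0,"ax": 0,"ay": 0,"az": 0,"hand": -0.2}])

```text
clock: 5.55
ee_pos: [0.5712, -0.0597, 0.1476]
tool_rot: [0.752, 0.659, -0.004, 0.007]
ft_force: [-3.8, -17.7, 11.3]
opening: 0.0371
```

carry_out(moves=[{"x": 0.2,"y": 0,"z": 0,"ax": 0,"ay": 0,"az": 0,"hand": -0.2},{"x": 0,"y": 0,"z": 0,"ax": 0,"ay": 0,"az": 0,"hand": -0.2}])

```text
clock: 5.72
ee_pos: [0.5712, -0.0596, 0.1477]
tool_rot: [0.752, 0.659, -0.006, 0.008]
ft_force: [-5.0, -20.9, 11.6]
opening: 0.0379
```

```bash
python3 look.py wrist w5; python3 - <<'E'
from h import *
def pts(n):
    d=load(n);D=d["depth"];P=[]
    for v in range(150,330):
        for u in range(335,395):
            if D[v,u]>0 and d["pixels"][v,u].max()<75:
                p=depthpt(d,u,v)
                if .166<p[2]<.176: P.append(p)
    P=np.array(P);return P
for n in("w3.npz","w4.npz","w5.npz"):
    P=pts(n);yu=np.array([.133,.991,0]);s=P@yu*1000;print(n,len(P),P.mean(0).round(4),np.percentile(s,[2,50,98]).round(1))
E
```

```text
5.7167 [ 0.57121887 -0.05962215  0.14767195] 0.037878239298458516 [ -5.03633198 -20.85001005  11.61268798]
[[ 0.1305  0.9914  0.0023]
 [ 0.9912 -0.1304 -0.0205]
 [-0.02    0.005  -0.9998]]
w3.npz 641 [ 0.5917 -0.0787  0.1712] [-25.3   2.7   9.1]
w4.npz 773 [ 0.5939 -0.0637  0.1711] [-4.1 17.2 23.4]
w5.npz 774 [ 0.5963 -0.046   0.1711] [14.2 35.  41.2]
```

View pics/w5.png

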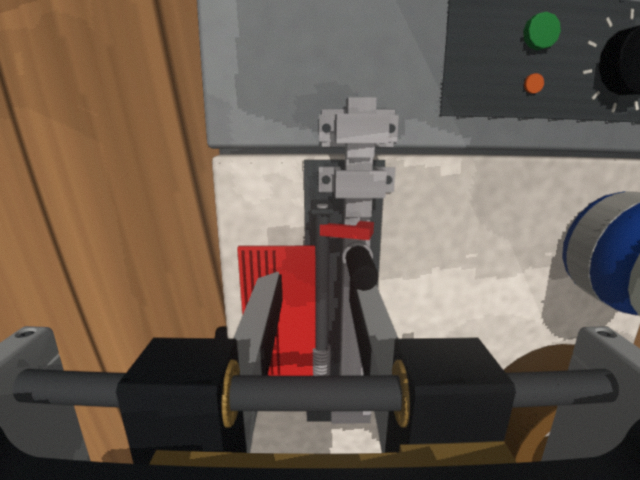

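The knob has travelled about 32 mm (2.7 → 35.0, also 9.1 → 41.2) and the bolt's end pokes out of the keeper at (362,103). I'll ease the push, then let the catch up.

carry_out(moves=[{"x": -0.3,"y": 0,"z": 0,"ax": 0,"ay": 0,"az": 0,"hand": -0.2},{"x": 0,"y": 0,"z": -0.4,"ax": 0,"ay": 0,"az": 0,"hand": -0.2},{"x": 0,"y": 0,"z": -0.4,"ax": 0,"ay": 0,"az": 0,"hand": -0.2},{"x": 0,"y": 0,"z": -0.4,"ax": 0,"ay": 0,"az": 0,"hand": -0.2},{"x": 0,"y": 0,"z": 0,"ax": 0,"ay": 0,"az": 0,"hand": -0.2}])

```text
clock: 6.18
ee_pos: [0.5705, -0.0593, 0.1566]
tool_rot: [0.752, 0.659, -0.004, 0.005]
ft_force: [-0.6, -14.9, -1.5]
opening: 0.0379
```

carry_out(moves=[{"x": 0,"y": 0,"z": -0.4,"ax": 0,"ay": 0,"az": 0,"hand": -0.2},{"x": -0.2,"y": 0,"z": -0.4,"ax": 0,"ay": 0,"az": 0,"hand": -0.2},{"x": -0.3,"y": 0,"z": -1.0,"ax": 0,"ay": 0,"az": 0,"hand": -0.2},{"x": 0,"y": 0,"z": -2.0,"ax": 0,"ay": 0,"az": 0,"hand": -0.2},{"x": 0,"y": 0,"z": 0,"ax": 0,"ay": 0,"az": 0,"hand": -0.2}])

```text
clock: 6.6
ee_pos: [0.5721, -0.0575, 0.1979]
tool_rot: [0.753, 0.659, 0.002, 0.003]
ft_force: [1.3, 0.1, 0.1]
opening: 0.0374
```

carry_out(moves=[{"x": 0,"y": 0,"z": -3,"ax": 0,"ay": 0,"az": 0,"hand": -0.2},{"x": 0,"y": 0,"z": -3,"ax": 0,"ay": 0,"az": 0,"hand": -0.2},{"x": -3,"y": 0,"z": -2,"ax": 0,"ay": 0,"az": 0,"hand": -0.2},{"x": -3,"y": 0,"z": 0,"ax": 0,"ay": 0,"az": 0,"hand": -0.2},{"x": 0,"y": 0,"z": 0,"ax": 0,"ay": 0,"az": 0,"hand": -0.2}])

```text
clock: 7.02
ee_pos: [0.5624, -0.1207, 0.2759]
tool_rot: [0.753, 0.658, -0.0, 0.003]
ft_force: [0.1, 0.7, -0.2]
opening: 0.0375
```

```bash
python3 look.py wrist w6; python3 - <<'E'
from h import *
d=load("w6.npz");T=np.array([.133,.991,0])
m=red(d);n,l,s,c=cv2.connectedComponentsWithStats(m)
for i in range(1,n):
    if s[i,4]>60:
        ys,xs=np.where(l==i);P=np.array([depthpt(d,u,v) for u,v in zip(xs,ys)]);print(s[i],"z 5/50/95",np.percentile(P[:,2],[5,50,95]).round(4),P.mean(0).round(4))
E
```

```text
7.0167 [ 0.56240525 -0.12066645  0.2758951 ] 0.037533055540315566 [ 0.13435741  0.74884513 -0.19510036]
[[ 0.135   0.9908  0.0035]
 [ 0.9908 -0.135  -0.0046]
 [-0.0041  0.0041 -1.    ]]
[320 113  30   7 182] z 5/50/95 [0.1488 0.1498 0.151 ] [ 0.5918 -0.0269  0.1515]
[ 267  129   49  100 4515] z 5/50/95 [0.1493 0.1556 0.1613] [ 0.5499 -0.072   0.1567]
```

View pics/w6.png

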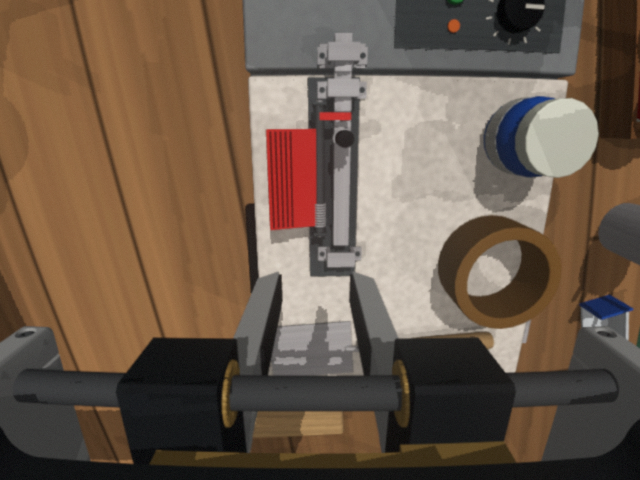

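```bash
python3 - <<'E'
from h import *
for w in("w2","w6","w5","top0"):
    d=load(w+".npz");m=red(d)
    if w=="top0": m[:225]=0;m[300:]=0;m[:,:330]=0;m[:,420:]=0
    n,l,s,c=cv2.connectedComponentsWithStats(m);i=1+s[1:,4].argmax()
    ys,xs=np.where(cv2.erode((l==i).astype(np.uint8),np.ones((5,5))));P=np.array([depthpt(d,u,v) for u,v in zip(xs,ys)])
    xu=P@[.991,-.133,0];P=P[P[:,2]<.18];xu=P@[.991,-.133,0]
    k=np.polyfit(xu,P[:,2],1);print(w,"slope",k[0].round(3),"z mean",P[:,2].mean().round(4))
E
```

```text
w2 slope -0.344 z mean 0.1553
w6 slope -0.344 z mean 0.1554
w5 slope -0.007 z mean 0.1474
top0 slope -0.347 z mean 0.1553
```

The catch is back at its rest slope (-0.344, the same as at the start), so the tooth is in the home notch. The bolt is through the keeper.

```bash
python3 -c "
from workcell import *
print(sign_off())"
```

```text
the job is handed in; nothing more can be done
None
```

The lid is locked and the job is handed in, at about 7 s on the robot's clock. I held the red catch at its stop with about 12 N. With the other fingertip I pushed the knob until the bolt stopped, then let the catch up and moved clear.

**Final checks:**
- **Bolt:** the knob moved about 32 mm, and the bolt's end shows beyond the keeper. The push rose from about 10 to 21 N with no further movement, which fits the bolt being at its stop.
- **Catch:** the pad's slope was -0.344 before, flat (-0.007) while pressed, and -0.344 again afterwards. It is fully up, with its tooth in the home notch.
- **Robot:** it is clear of everything, about 15 cm above the lid, and reads almost no force (under 1 N).

**Disagreements and gaps:**
- My first five move calls were refused because I left out fields; nothing moved.
- The first position estimates for the knob differed by about 5 mm along the bolt. I settled that with a closer look.
- I did not measure the lid height or the other items afterwards. The jar and tape roll look undisturbed in the last picture; the spatula is only partly in view, and I did not check the items on the table.

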